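# Set out the paint tins by size

### The arm

A 6-joint arm with a two-finger parallel gripper is mounted at the origin on the work surface. World frame = base frame: x ahead of the robot, y to its left, z up, the work surface at z = 0. Lengths are in m, angles in rad, forces in N, time in s.
With the tool pointing down it reaches from about 0.325 to 0.925 m from the base axis. Payload 3.1 kg.
Tool frame: the origin (TCP) lies between the finger pads; the fingertips stand robot.nose_length ahead of it and the grasp point (between the pads) lies 6 mm ahead of it (robot.nose_length is the distance from the TCP to the fingertips, in m); z points along the fingers, y is the line along which they close (so a half turn about z gives the same grasp; the last joint's range is limited). The gripper opens to 85 mm and grips with 20 to 120 N. Pads are 22 mm wide; open, the fingers measure 114 mm over their backs; the gripper's body (76 mm by 85 mm) begins 54 mm behind the grasp point. The pads swing forward as they close: fully open they stand 13 mm farther back than shut.
Start: joints at [1.104, 0.217, 1.613, -0, 1.311, -0.112], TCP at [0.217, 0.586, 0.256] pointing down, gripper open.
Joint ranges: [-2.75, 2.75], [-0.78, 2.1], [0.31, 2.55], [-1.13, 4.27], [0.13, 2.63], [-2.58, 2.58]. Speed limits (rad/s): [2.79, 2.79, 3.14, 3.14, 3.14, 3.14].

### API

Orientations are given as a rotation vector (axis times angle).
In Python, from bench import robot gives the robot as it stands. The module is installed in compiled form; this text tells all that it offers.
- The arm moves only by the tool step_arm, never from a script. Its argument "increments" is a list of rows, each an object of numbers: "gripper": the closure in counts, from 0 (fully open) to 255 (shut); "dx", "dy", "dz": the shift along the world's x, y, z in mm; "spin": the turn about the world's z in degrees. A call has 1 to 20 rows; each row shifts and turns the commanded pose from where the row before left it; what a row does not reach is not made up. A row lasts 1/8 s, in which the tool goes at most 62.5 mm and 10.7 degrees, less where a joint would pass 70% of its speed; a pose out of reach is approached as far as the arm can. A call is refused whole if a number of a shift passes 62.5 or a number of a turn 10.7, either way. A call with a gripper value outside its range is refused whole. The fingers move at their own pace and stop on an object; "squeeze" is the grip in N (left out, the last holds). Time passes only in rows, so rows that do not move let the fingers close. It gives the time, the measured TCP pose, the force, the opening and the grip force at its end, in the units of the state.
- robot.state(): the state, without advancing time (a new reading comes with each control period).
- robot.read_camera(name): name is "scene" or "side" or "wrist"; returns a dict with "pixels" (480x640x3 uint8, red, green, blue), "depth" (480x640 float32, m along the optical axis (not along the pixel's ray), 0 where there is no reading), "fx", "fy", "cx", "cy" (pixels), "position" and "rotation" of the camera in the world. Camera axes: x right, y up, looking along -z (the intrinsics and any distortion apply to the point x, -y, -z); pixel columns grow to the right and rows downward; lengths in m; the calibration is good to about 2 mm. A picture is of the moment at which its call begins.
- robot.finish_job(): hands the job in; it is judged then, once.
Trained networks look in the newest picture that a camera, given by its name, has taken for a name from the list of things; names that differ only in an ending like _2 or _b are one class to them, and where a whole thing is asked for, a point or a joint stands for the part that bears it (a point fixed in the world has none). Each returns a list of dicts, best first, with "conf" (0 to 1); they miss things now and then, are a little off and sometimes report something else, mostly with a low value. They report only what shows in the picture. A call takes as long as a camera call. They do not tell look-alikes from the thing itself.
- robot.search_frame(camera, target): "point" ([column, row] in pixels, amid what is visible of it).
- robot.trace(camera, target): "region" (480x640 bool, what is visible of it) and "point" ([column, row] in pixels, amid what is visible of it).
The state is a dict: "t": time; "q": joint angles; "qd": joint speeds; "effort": joint torques, N m; "tool_pos": TCP position; "orientation": TCP orientation; "force": force on the tool from outside, world axes, zero at the start; "wrist_torque": the same for the moment, N m; "width": finger opening in m; "gripper_force": force on a finger pad.
Only numpy, scipy, OpenCV 4.12 (cv2) and the standard library are available. Lean on these libraries where they do the work, as an engineer would, in place of code of your own. Each camera call takes 0.05 s, during which the arm holds its last target. There are 200 camera calls.

### The job

Set the four paint tins out on the plank in order of size, the smallest next to the black tray and the largest farthest from it, each standing upright in the middle of its own taped square. The white screw-lid tub standing in the row does not belong there: stand it upright in the tray instead. Keep the tins and the tub upright all the while.

Things in the scene. Friction and masses are not known exactly. Their poses are not given: they have to be found in the camera images.
- tin_1: The smallest of four closed round paint tins (bare steel with a plain paper wrapper and a press-in lid, all alike but for size): 40 mm across, 45 mm high, about 80 g (varies by a quarter). It starts upright on the table. Origin: centre of its underside; z is its axis, pointing up to the lid.
- tin_2: The second smallest of four closed round paint tins (bare steel with a plain paper wrapper and a press-in lid, all alike but for size): 48 mm across, 60 mm high, about 150 g (varies by a quarter). It starts upright on the table. Origin: centre of its underside; z is its axis, pointing up to the lid.
- tin_3: The second largest of four closed round paint tins (bare steel with a plain paper wrapper and a press-in lid, all alike but for size): 56 mm across, 75 mm high, about 250 g (varies by a quarter). It starts upright on the table. Origin: centre of its underside; z is its axis, pointing up to the lid.
- tin_4: The largest of four closed round paint tins (bare steel with a plain paper wrapper and a press-in lid, all alike but for size): 64 mm across, 90 mm high, about 400 g (varies by a quarter). It starts upright on the table. Origin: centre of its underside; z is its axis, pointing up to the lid.
- square_a: One of four alike squares outlined in cream masking tape on top of a fixed wooden plank (92 x 360 mm, 18 mm thick, lying on the table). 78 mm outside, 68 mm inside, flat; their centres stand 88 mm apart in one row along the plank. Origin: centre of the square, on the plank's top face (18 mm above the table); its y axis runs along the row, x across it, z up. The letters a to d do not tell the order along the row: it changes.
- square_b: One of four alike squares outlined in cream masking tape on top of a fixed wooden plank (92 x 360 mm, 18 mm thick, lying on the table). 78 mm outside, 68 mm inside, flat; their centres stand 88 mm apart in one row along the plank. Origin: centre of the square, on the plank's top face (18 mm above the table); its y axis runs along the row, x across it, z up. The letters a to d do not tell the order along the row: it changes.
- square_c: One of four alike squares outlined in cream masking tape on top of a fixed wooden plank (92 x 360 mm, 18 mm thick, lying on the table). 78 mm outside, 68 mm inside, flat; their centres stand 88 mm apart in one row along the plank. Origin: centre of the square, on the plank's top face (18 mm above the table); its y axis runs along the row, x across it, z up. The letters a to d do not tell the order along the row: it changes.
- square_d: One of four alike squares outlined in cream masking tape on top of a fixed wooden plank (92 x 360 mm, 18 mm thick, lying on the table). 78 mm outside, 68 mm inside, flat; their centres stand 88 mm apart in one row along the plank. Origin: centre of the square, on the plank's top face (18 mm above the table); its y axis runs along the row, x across it, z up. The letters a to d do not tell the order along the row: it changes.
- tub: White plastic tub with a ribbed screw lid, the one thing that is not a paint tin: 50 mm across the lid (top 16 mm), 48 mm below it, 60 mm high, about 120 g. It starts upright on the plank, in one of the squares. Origin: centre of its underside; z is its axis, up.
- tray: Shallow black open tray, 120 x 120 mm, 20 mm high, walls 4 mm, floor 4 mm thick, fixed on the table off one end of the plank, its centre in line with the row and 118 mm beyond the centre of the nearest square (a red open pail, 108 mm across and 70 mm high, stands in the like place off the other end; either can be at either end). Origin: centre of its underside, at table height; y along the row, z up.
There are look-alikes about, which are no part of the job. Leave any green or yellow look-alike of the tin_3 alone.

How it is judged:
At the end, for the whole second after the job is handed in: Upright (0.1 rad) and at rest: each tin on the plank within 14 mm of a square's centre, smallest to largest counted from the tray (118, 206, 294, 382 mm from its centre, each within 30 mm); the tub on the tray's floor within 46 mm of its centre ((horizontal distance between tin_1 and square_a below 0.014 m or horizontal distance between tin_1 and square_b below 0.014 m or horizontal distance between tin_1 and square_c below 0.014 m or horizontal distance between tin_1 and square_d below 0.014 m) and horizontal distance between tin_1 and tray between 0.088 and 0.148 m and height (world z) of tin_1 between 0.014 and 0.024 m and angle between each of tin_1, tin_2, tin_3, tin_4, tub's own z axis and vertical below 0.1 rad and linear speed of each of tin_1, tin_2, tin_3, tin_4, tub below 0.02 m/s and (horizontal distance between tin_2 and square_a below 0.014 m or horizontal distance between tin_2 and square_b below 0.014 m or horizontal distance between tin_2 and square_c below 0.014 m or horizontal distance between tin_2 and square_d below 0.014 m) and horizontal distance between tin_2 and tray between 0.176 and 0.236 m and height (world z) of tin_2 between 0.014 and 0.024 m and (horizontal distance between tin_3 and square_a below 0.014 m or horizontal distance between tin_3 and square_b below 0.014 m or horizontal distance between tin_3 and square_c below 0.014 m or horizontal distance between tin_3 and square_d below 0.014 m) and horizontal distance between tin_3 and tray between 0.264 and 0.324 m and height (world z) of tin_3 between 0.014 and 0.024 m and (horizontal distance between tin_4 and square_a below 0.014 m or horizontal distance between tin_4 and square_b below 0.014 m or horizontal distance between tin_4 and square_c below 0.014 m or horizontal distance between tin_4 and square_d below 0.014 m) and horizontal distance between tin_4 and tray between 0.352 and 0.412 m and height (world z) of tin_4 between 0.014 and 0.024 m and horizontal distance between tub and tray below 0.046 m and height (world z) of tub below 0.012 m); the robot touches nothing.
It fails at once if the smallest tin is tipped over (leans more than 0.6 rad) (angle between tin_1's own z axis and vertical above 0.6 rad).
It fails at once if the second smallest tin is tipped over (leans more than 0.6 rad) (angle between tin_2's own z axis and vertical above 0.6 rad).
It fails at once if the second largest tin is tipped over (leans more than 0.6 rad) (angle between tin_3's own z axis and vertical above 0.6 rad).
It fails at once if the largest tin is tipped over (leans more than 0.6 rad) (angle between tin_4's own z axis and vertical above 0.6 rad).
It fails at once if the tub is tipped over (leans more than 0.6 rad) (angle between tub's own z axis and vertical above 0.6 rad).
It also fails if it takes over 128 s, if anything falls off the work surface, if the arm or the gripper's body presses on something with over 40 N, if the wrist force passes 120 N, or if a joint passes its speed limit or range.

## Working session

There is one attempt and no reset: what is moved stays moved. The work goes in short steps, Python scripts to look and compute and a tool call to move; the robot and the scene stay as the last step left them, time stands still between calls to the robot, and variables do not carry over. Pictures are saved under pics/ and viewed, at most 14 in all, crops included, and the job is handed in when it is done.

Besides the shell and the picture viewer there is one more tool, called after "Request:" in YAML: its name, and indented under it one key for each argument. step_arm: Moves the arm, as the interface text tells. Its arguments: {"type":"object","properties":{"increments":{"type":"array","items":{"type":"object","properties":{"gripper":{"type":"number"},"dx":{"type":"number"},"dy":{"type":"number"},"dz":{"type":"number"},"spin":{"type":"number"}}}},"squeeze":{"type":"number"}},"required":["increments"]}

```bash
mkdir -p pics; cat > h.py <<'E'
import numpy as np, cv2
from bench import robot
def P(c,u,v,d):
    X=np.array([(u-c['cx'])/c['fx']*d, -(v-c['cy'])/c['fy']*d, -d])
    R=np.array(c['rotation']); 
    if R.shape!=(3,3): R=cv2.Rodrigues(R)[0]
    return R@X+np.array(c['position'])
def cloud(c):
    v,u=np.mgrid[:480,:640]; d=c['depth']
    X=np.stack([(u-c['cx'])/c['fx']*d, -(v-c['cy'])/c['fy']*d, -d],-1)
    R=np.array(c['rotation'])
    if R.shape!=(3,3): R=cv2.Rodrigues(R)[0]
    return X@R.T+np.array(c['position'])
def save(c,n): cv2.imwrite('pics/'+n,c['pixels'][:,:,::-1])
E
python3 - <<'E'
from h import *
print(robot.state(), robot.nose_length)
for n in('scene','side'):
    c=robot.read_camera(n); save(c,n+'0.png'); print(n,[ (k,c[k]) for k in c if k not in('pixels','depth')])
    W=cloud(c); np.savez(n+'0.npz',W=W,p=c['pixels'],d=c['depth'])
    for t in('tin_1','square_a','tub','tray'):
        for r in robot.trace(n,t):
            m=r['region']&(c['depth']>0); w=W[m]
            if len(w): 
                top=w[w[:,2]>w[:,2].max()-.006]
                print(t,round(r['conf'],2),np.round(r['point']),len(w),'med',np.round(np.median(w,0),3),'top',np.round((top.min(0)+top.max(0))/2,3),np.round(np.ptp(top,0),3), c['pixels'][m].mean(0).round())
E
```

```text
{'t': 0.0, 'q': array([ 1.10380315e+00,  2.17792380e-01,  1.61497888e+00,  1.19927790e-05,
        1.31126819e+00, -1.12198777e-01]), 'qd': array([-1.15725846e-04,  1.08847876e-03, -1.81668249e-03, -6.26097839e-04,
        3.76226638e-04,  4.65932783e-06]), 'effort': array([ 1.82536896e-03, -3.96834469e+01, -3.03859806e+01,  9.36005654e-05,
        9.63346451e-03,  9.08495466e-07]), 'tool_pos': array([0.21674973, 0.58539025, 0.25492111]), 'orientation': array([-0.5542704 , -3.0915879 ,  0.00367735]), 'force': array([-0.78168673, -0.09965268,  0.74504924]), 'wrist_torque': array([-0.00237815,  0.01091171, -0.02604035]), 'gripper_force': 0.0, 'width': 0.08556325073574052} 0.025
scene [('fx', 518.7171389383318), ('fy', 518.7171389383318), ('cx', 322.7898173171443), ('cy', 246.14570852927127), ('position', array([ 1.17571127, -0.11580805,  0.88036   ])), ('rotation', array([0.58843845, 0.55031933, 1.4610014 ]))]
tin_1 0.95 [158. 198.] 908 med [ 0.28  -0.453  0.055] top [ 0.263 -0.458  0.077] [0.053 0.054 0.006] [28. 82. 36.]
tin_1 0.94 [302. 246.] 1327 med [ 0.448 -0.124  0.074] top [ 0.
[... 2376 characters left out ...]
50.]
square_a 0.55 [214. 317.] 472 med [0.61  0.104 0.02 ] top [0.599 0.173 0.072] [0.024 0.004 0.004] [157. 139. 126.]
square_a 0.44 [257. 256.] 101 med [ 0.586 -0.044  0.02 ] top [ 0.615 -0.068  0.021] [0.079 0.081 0.006] [160. 153. 142.]
tub 0.89 [236. 241.] 690 med [ 0.618 -0.047  0.076] top [ 0.621 -0.059  0.082] [0.047 0.051 0.006] [152. 151. 148.]
tub 0.65 [248. 182.] 1991 med [ 0.633 -0.279  0.007] top [ 0.631 -0.266  0.024] [0.124 0.142 0.006] [53. 48. 40.]
tub 0.54 [224. 250.] 92 med [ 0.65  -0.059  0.02 ] top [ 0.618 -0.066  0.021] [0.079 0.078 0.006] [157. 147. 134.]
tray 0.85 [249. 181.] 1976 med [ 0.633 -0.279  0.007] top [ 0.632 -0.273  0.024] [0.126 0.128 0.006] [53. 47. 40.]
```

View pics/scene0.png

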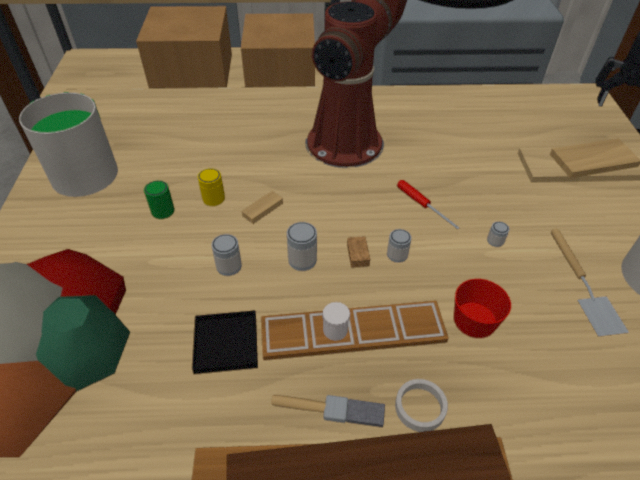

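View pics/side0.png

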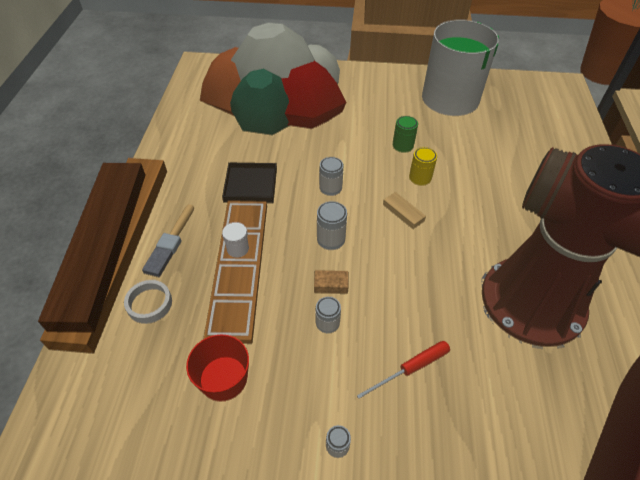

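The scene shows the tray at (222,341), with the tub in the second square from it at (335,322). The candidates for the tins are the steel ones at (498,234) d38, (400,244) d46, (227,254) d53 and (302,246) d62, plus green (158,198) and yellow (211,185). The four steel tins fit tin_1, tin_2, tin_3 and tin_4 in that order. The coloured ones are look-alikes.

```bash
python3 - <<'E'
import cv2
i=cv2.imread('pics/scene0.png')[170:290,140:520]
cv2.imwrite('pics/crop.png',cv2.resize(i,(798,252),interpolation=3))
E
```

```text
(no output)
```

View pics/crop.png

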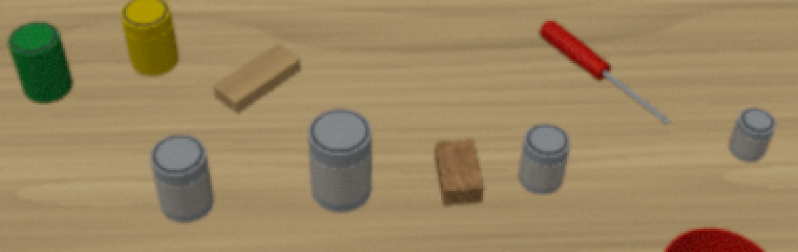

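Request:
step_arm:
  increments:
    - {"dx": 25.3, "dy": -40.4, "spin": -4.04}
    - {"dx": 25.3, "dy": -40.4, "spin": -4.04}
    - {"dx": 25.3, "dy": -40.4, "spin": -4.04}
    - {"dx": 25.3, "dy": -40.4, "spin": -4.04}
    - {"dx": 25.3, "dy": -40.4, "spin": -4.04}
    - {"dx": 25.3, "dy": -40.4, "spin": -4.04}
    - {"dx": 25.3, "dy": -40.4, "spin": -4.04}
    - {"dx": 25.3, "dy": -40.4, "spin": -4.04}
    - {"dx": 25.3, "dy": -40.4, "spin": -4.04}
    - {"dx": 25.3, "dy": -40.4, "spin": -4.04}
    - {"dx": 25.3, "dy": -40.4, "spin": -4.04}
    - {"dx": 25.3, "dy": -40.4, "spin": -4.04}
    - {"dx": 25.3, "dy": -40.4, "spin": -4.04}
    - {"dx": 25.3, "dy": -40.4, "spin": -4.04}
    - {"dx": 25.3, "dy": -40.4, "spin": -4.04}
    - {"dx": 25.3, "dy": -40.4, "spin": -4.04}
    - {}
    - {}
    - {}
  squeeze: 40

```text
validation failed for argument at $.in...
```

The crop confirms four plain steel tins at (182,178), (340,160), (543,158) and (752,135), as I'd assigned them. The move was refused, possibly because of the empty rows, so I'm trying explicit fields.

Request:
step_arm:
  increments:
    - {"dx": 25.3, "dy": -40.4, "spin": -4.04}
    - {"dx": 25.3, "dy": -40.4, "spin": -4.04}
    - {"dx": 25.3, "dy": -40.4, "spin": -4.04}
    - {"dx": 25.3, "dy": -40.4, "spin": -4.04}
    - {"dx": 25.3, "dy": -40.4, "spin": -4.04}
    - {"dx": 25.3, "dy": -40.4, "spin": -4.04}
    - {"dx": 25.3, "dy": -40.4, "spin": -4.04}
    - {"dx": 25.3, "dy": -40.4, "spin": -4.04}
    - {"dx": 25.3, "dy": -40.4, "spin": -4.04}
    - {"dx": 25.3, "dy": -40.4, "spin": -4.04}
    - {"dx": 25.3, "dy": -40.4, "spin": -4.04}
    - {"dx": 25.3, "dy": -40.4, "spin": -4.04}
    - {"dx": 25.3, "dy": -40.4, "spin": -4.04}
    - {"dx": 25.3, "dy": -40.4, "spin": -4.04}
    - {"dx": 25.3, "dy": -40.4, "spin": -4.04}
    - {"dx": 25.3, "dy": -40.4, "spin": -4.04}
    - {"dz": 0}
    - {"dz": 0}
  squeeze: 40

```text
validation failed for argument at $.in...
```

Request:
step_arm:
  increments:
    - {"dx": 25, "dy": -40, "dz": 0, "spin": -4, "gripper": 0}
  squeeze: 40

```text
t: 0.62
tool_pos: [0.2414, 0.5474, 0.2565]
orientation: [-0.659, -3.071, -0.003]
force: [0.4, 1.0, 0.0]
width: 0.0847
gripper_force: 0.0
```

Request:
step_arm:
  increments:
    - {"dx": 25, "dy": -40, "dz": 0, "spin": -4, "gripper": 0}
    - {"dx": 25, "dy": -40, "dz": 0, "spin": -4, "gripper": 0}
    - {"dx": 25, "dy": -40, "dz": 0, "spin": -4, "gripper": 0}
    - {"dx": 25, "dy": -40, "dz": 0, "spin": -4, "gripper": 0}
    - {"dx": 25, "dy": -40, "dz": 0, "spin": -4, "gripper": 0}
    - {"dx": 25, "dy": -40, "dz": 0, "spin": -4, "gripper": 0}
    - {"dx": 25, "dy": -40, "dz": 0, "spin": -4, "gripper": 0}
    - {"dx": 25, "dy": -40, "dz": 0, "spin": -4, "gripper": 0}
    - {"dx": 25, "dy": -40, "dz": 0, "spin": -4, "gripper": 0}
    - {"dx": 25, "dy": -40, "dz": 0, "spin": -4, "gripper": 0}
    - {"dx": 25, "dy": -40, "dz": 0, "spin": -4, "gripper": 0}
    - {"dx": 25, "dy": -40, "dz": 0, "spin": -4, "gripper": 0}
    - {"dx": 25, "dy": -40, "dz": 0, "spin": -4, "gripper": 0}
    - {"dx": 25, "dy": -40, "dz": 0, "spin": -4, "gripper": 0}
    - {"dx": 30, "dy": -46, "dz": 0, "spin": -5, "gripper": 0}
    - {"dx": 0, "dy": 0, "dz": 0, "spin": 0, "gripper": 0}
    - {"dx": 0, "dy": 0, "dz": 0, "spin": 0, "gripper": 0}

```text
t: 2.75
tool_pos: [0.6218, -0.0597, 0.256]
orientation: [-2.128, -2.309, 0.0]
force: [0.2, -0.3, -0.0]
width: 0.0856
gripper_force: 0.0
```

```bash
cat >> h.py <<'E'
def look(n,name,targets):
    c=robot.read_camera(n); save(c,name); W=cloud(c); s=robot.state()
    R=cv2.Rodrigues(s['orientation'])[0]
    print('tool',s['tool_pos'].round(4),'yaw',np.degrees(np.arctan2(R[1,1],R[0,1])).round(1),'w',round(s['width'],4),'t',round(s['t'],1))
    for t in targets:
        for r in robot.trace(n,t):
            m=r['region']&(c['depth']>0); m=cv2.erode(m.astype(np.uint8),np.ones((3,3)))>0; w=W[m]
            if len(w)<20: continue
            z=np.percentile(w[:,2],97); top=w[abs(w[:,2]-z)<.005]
            (x,y),rad=cv2.minEnclosingCircle(top[:,:2].astype(np.float32))
            print(t,round(r['conf'],2),np.round(r['point']),'z',z.round(3),'circ',round(x,4),round(y,4),'d',round(2*rad,3),'box',((top.min(0)+top.max(0))/2).round(4)[:2],np.ptp(top,0).round(3)[:2])
    return c,W
E
python3 -c "
from h import *
look('wrist','w0.png',['tub','square_a','tray'])"
```

```text
tool [ 0.6216 -0.0591  0.256 ] yaw 4.7 w 0.0851 t 2.8
tub 0.8 [322. 212.] z 0.079 circ 0.6225 -0.0599 d 0.051 box [ 0.6227 -0.0594] [0.047 0.049]
square_a 0.97 [274.  99.] z 0.019 circ 0.6115 0.0193 d 0.107 box [0.6115 0.0186] [0.081 0.08 ]
square_a 0.85 [313. 260.] z 0.019 circ 0.6251 -0.1569 d 0.106 box [ 0.6254 -0.1568] [0.08  0.082]
square_a 0.76 [308. 170.] z 0.019 circ 0.6182 -0.0687 d 0.107 box [ 0.6185 -0.069 ] [0.081 0.083]
square_a 0.64 [323.  37.] z 0.019 circ 0.6073 0.0856 d 0.081 box [0.6074 0.0852] [0.077 0.036]
tray 0.58 [313. 384.] z 0.019 circ 0.6342 -0.2714 d 0.163 box [ 0.6336 -0.2723] [0.124 0.126]
```

View pics/w0.png

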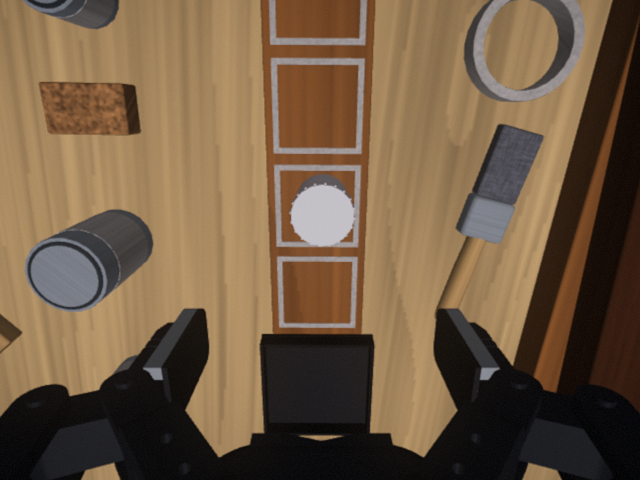

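Row runs vertically in the wrist view: tub at (322,212), tray at (315,385). It lines up, so I'm descending.

Request:
step_arm:
  increments:
    - {"dx": 0, "dy": 0, "dz": -40, "spin": 0, "gripper": 0}
    - {"dx": 0, "dy": 0, "dz": -40, "spin": 0, "gripper": 0}
    - {"dx": 0, "dy": 0, "dz": -40, "spin": 0, "gripper": 0}
    - {"dx": 0, "dy": 0, "dz": -40, "spin": 0, "gripper": 0}
    - {"dx": 0, "dy": 0, "dz": -30, "spin": 0, "gripper": 0}
    - {"dx": 0, "dy": 0, "dz": -18, "spin": 0, "gripper": 0}
    - {"dx": 0, "dy": 0, "dz": 0, "spin": 0, "gripper": 0}
    - {"dx": 0, "dy": 0, "dz": 0, "spin": 0, "gripper": 255}
    - {"dx": 0, "dy": 0, "dz": 0, "spin": 0, "gripper": 255}
    - {"dx": 0, "dy": 0, "dz": 0, "spin": 0, "gripper": 255}
    - {"dx": 0, "dy": 0, "dz": 0, "spin": 0, "gripper": 255}
    - {"dx": 0, "dy": 0, "dz": 0, "spin": 0, "gripper": 255}

```text
t: 4.45
tool_pos: [0.6236, -0.0602, 0.0505]
orientation: [2.127, 2.308, 0.003]
force: [-1.3, 0.1, 6.3]
width: 0.0479
gripper_force: 40.1
```

Request:
step_arm:
  increments:
    - {"dx": 0, "dy": 0, "dz": 20, "spin": 0, "gripper": 255}
    - {"dx": 0, "dy": 0, "dz": 40, "spin": 0, "gripper": 255}
    - {"dx": 1, "dy": -23, "dz": 40, "spin": 0, "gripper": 255}
    - {"dx": 2, "dy": -40, "dz": 0, "spin": 0, "gripper": 255}
    - {"dx": 2, "dy": -40, "dz": 0, "spin": 0, "gripper": 255}
    - {"dx": 2, "dy": -40, "dz": 0, "spin": 0, "gripper": 255}
    - {"dx": 2, "dy": -40, "dz": 0, "spin": 0, "gripper": 255}
    - {"dx": 2, "dy": -30, "dz": 0, "spin": 0, "gripper": 255}
    - {"dx": 0, "dy": 0, "dz": -30, "spin": 0, "gripper": 255}
    - {"dx": 0, "dy": 0, "dz": -30, "spin": 0, "gripper": 255}
    - {"dx": 0, "dy": 0, "dz": -25, "spin": 0, "gripper": 255}
    - {"dx": 0, "dy": 0, "dz": -15, "spin": 0, "gripper": 255}
    - {"dx": 0, "dy": 0, "dz": -9, "spin": 0, "gripper": 255}
    - {"dx": 0, "dy": 0, "dz": -3, "spin": 0, "gripper": 255}
    - {"dx": 0, "dy": 0, "dz": 0, "spin": 0, "gripper": 255}

```text
t: 6.32
tool_pos: [0.6339, -0.2732, 0.0374]
orientation: [2.128, 2.309, 0.001]
force: [-0.2, 0.3, -0.7]
width: 0.048
gripper_force: 41.4
```

Request:
step_arm:
  increments:
    - {"dx": 0, "dy": 0, "dz": -1, "spin": 0, "gripper": 255}
    - {"dx": 0, "dy": 0, "dz": 0, "spin": 0, "gripper": 65}
    - {"dx": 0, "dy": 0, "dz": 0, "spin": 0, "gripper": 65}
    - {"dx": 0, "dy": 0, "dz": 0, "spin": 0, "gripper": 65}
    - {"dx": 0, "dy": 0, "dz": 20, "spin": 0, "gripper": 65}
    - {"dx": 0, "dy": 0, "dz": 40, "spin": 0, "gripper": 65}
    - {"dx": 0, "dy": 0, "dz": 50, "spin": 0, "gripper": 65}
    - {"dx": 0, "dy": 0, "dz": 50, "spin": 0, "gripper": 65}
    - {"dx": 0, "dy": 0, "dz": 40, "spin": 0, "gripper": 65}
    - {"dx": -10, "dy": 30, "dz": 0, "spin": 0, "gripper": 65}
    - {"dx": -20, "dy": 45, "dz": 0, "spin": 0, "gripper": 0}
    - {"dx": -20, "dy": 45, "dz": 0, "spin": 0, "gripper": 0}
    - {"dx": -20, "dy": 45, "dz": 0, "spin": 0, "gripper": 0}
    - {"dx": -20, "dy": 45, "dz": 0, "spin": 0, "gripper": 0}
    - {"dx": -20, "dy": 45, "dz": 0, "spin": 0, "gripper": 0}
    - {"dx": -20, "dy": 45, "dz": 0, "spin": 0, "gripper": 0}

```text
t: 8.32
tool_pos: [0.5027, 0.0284, 0.2371]
orientation: [2.128, 2.308, 0.003]
force: [0.7, 0.1, 0.5]
width: 0.0852
gripper_force: 0.0
```

Request:
step_arm:
  increments:
    - {"dx": -20, "dy": 45, "dz": 0, "spin": 0, "gripper": 0}
    - {"dx": -20, "dy": 45, "dz": 0, "spin": 0, "gripper": 0}
    - {"dx": -20, "dy": 45, "dz": 0, "spin": 0, "gripper": 0}
    - {"dx": -20, "dy": 45, "dz": 0, "spin": 0, "gripper": 0}
    - {"dx": -20, "dy": 45, "dz": 0, "spin": 0, "gripper": 0}
    - {"dx": -22, "dy": 45, "dz": 0, "spin": 0, "gripper": 0}
    - {"dx": -20, "dy": 25, "dz": 0, "spin": 0, "gripper": 0}
    - {"dx": 0, "dy": 0, "dz": 0, "spin": 0, "gripper": 0}
    - {"dx": 0, "dy": 0, "dz": 0, "spin": 0, "gripper": 0}

```text
t: 9.45
tool_pos: [0.3616, 0.3218, 0.2362]
orientation: [2.128, 2.31, 0.002]
force: [0.4, -0.4, 0.7]
width: 0.0852
gripper_force: 0.0
```

```bash
python3 -c "
from h import *
look('wrist','w1.png',['tin_1'])
look('scene','s1.png',['tub','tray'])"
```

```text
tool [0.3618 0.3215 0.236 ] yaw 4.6 w 0.0849 t 9.5
tin_1 0.96 [352. 412.] z 0.057 circ 0.4112 0.1062 d 0.036 box [0.4112 0.1085] [0.035 0.015]
tin_1 0.8 [342. 204.] z 0.047 circ 0.3798 0.325 d 0.039 box [0.3797 0.3248] [0.038 0.038]
tool [0.3619 0.3213 0.2356] yaw 4.6 w 0.0854 t 9.6
tub 0.96 [221. 334.] z 0.066 circ 0.638 -0.2734 d 0.05 box [ 0.6374 -0.2735] [0.048 0.046]
tray 0.6 [226. 350.] z 0.02 circ 0.6371 -0.2738 d 0.164 box [ 0.638 -0.275] [0.127 0.127]
```

Request:
step_arm:
  increments:
    - {"dx": 18, "dy": 3, "dz": -30, "spin": 0, "gripper": 0}
    - {"dx": 0, "dy": 0, "dz": -40, "spin": 0, "gripper": 0}
    - {"dx": 0, "dy": 0, "dz": -40, "spin": 0, "gripper": 0}
    - {"dx": 0, "dy": 0, "dz": -40, "spin": 0, "gripper": 0}
    - {"dx": 0, "dy": 0, "dz": -36, "spin": 0, "gripper": 0}
    - {"dx": 0, "dy": 0, "dz": -18, "spin": 0, "gripper": 0}
    - {"dx": 0, "dy": 0, "dz": 0, "spin": 0, "gripper": 0}
    - {"dx": 0, "dy": 0, "dz": 0, "spin": 0, "gripper": 255}
    - {"dx": 0, "dy": 0, "dz": 0, "spin": 0, "gripper": 255}
    - {"dx": 0, "dy": 0, "dz": 0, "spin": 0, "gripper": 255}
    - {"dx": 0, "dy": 0, "dz": 0, "spin": 0, "gripper": 255}
    - {"dx": 0, "dy": 0, "dz": 0, "spin": 0, "gripper": 255}
    - {"dx": 0, "dy": 0, "dz": 0, "spin": 0, "gripper": 255}
    - {"dx": 0, "dy": 0, "dz": 20, "spin": 0, "gripper": 255}
    - {"dx": 0, "dy": 0, "dz": 50, "spin": 0, "gripper": 255}
    - {"dx": 0, "dy": 0, "dz": 50, "spin": 0, "gripper": 255}

```text
t: 11.7
tool_pos: [0.3784, 0.3246, 0.152]
orientation: [-2.129, -2.31, 0.002]
force: [0.3, -0.1, -1.2]
width: 0.0391
gripper_force: 40.5
```

Request:
step_arm:
  increments:
    - {"dx": 19, "dy": -37, "dz": 0, "spin": 0, "gripper": 255}
    - {"dx": 19, "dy": -37, "dz": 0, "spin": 0, "gripper": 255}
    - {"dx": 19, "dy": -37, "dz": 0, "spin": 0, "gripper": 255}
    - {"dx": 19, "dy": -37, "dz": 0, "spin": 0, "gripper": 255}
    - {"dx": 19, "dy": -37, "dz": 0, "spin": 0, "gripper": 255}
    - {"dx": 19, "dy": -37, "dz": 0, "spin": 0, "gripper": 255}
    - {"dx": 19, "dy": -37, "dz": 0, "spin": 0, "gripper": 255}
    - {"dx": 19, "dy": -37, "dz": 0, "spin": 0, "gripper": 255}
    - {"dx": 19, "dy": -37, "dz": 0, "spin": 0, "gripper": 255}
    - {"dx": 19, "dy": -37, "dz": 0, "spin": 0, "gripper": 255}
    - {"dx": 19, "dy": -37, "dz": 0, "spin": 0, "gripper": 255}
    - {"dx": 19, "dy": -37, "dz": 0, "spin": 0, "gripper": 255}
    - {"dx": 19, "dy": -38, "dz": 0, "spin": 0, "gripper": 255}
    - {"dx": 0, "dy": 0, "dz": -25, "spin": 0, "gripper": 255}
    - {"dx": 0, "dy": 0, "dz": -40, "spin": 0, "gripper": 255}
    - {"dx": 0, "dy": 0, "dz": -20, "spin": 0, "gripper": 255}
    - {"dx": 0, "dy": 0, "dz": -12, "spin": 0, "gripper": 255}
    - {"dx": 0, "dy": 0, "dz": -3, "spin": 0, "gripper": 255}
    - {"dx": 0, "dy": 0, "dz": 0, "spin": 0, "gripper": 255}

```text
t: 14.08
tool_pos: [0.627, -0.1571, 0.0524]
orientation: [2.128, 2.309, 0.001]
force: [0.2, -0.1, -0.0]
width: 0.0394
gripper_force: 40.5
```

Request:
step_arm:
  increments:
    - {"dx": 0, "dy": 0, "dz": -2, "spin": 0, "gripper": 255}
    - {"dx": 0, "dy": 0, "dz": 0, "spin": 0, "gripper": 255}
    - {"dx": 0, "dy": 0, "dz": 0, "spin": 0, "gripper": 65}
    - {"dx": 0, "dy": 0, "dz": 0, "spin": 0, "gripper": 65}
    - {"dx": 0, "dy": 0, "dz": 0, "spin": 0, "gripper": 65}
    - {"dx": 0, "dy": 0, "dz": 20, "spin": 0, "gripper": 65}
    - {"dx": 0, "dy": 0, "dz": 50, "spin": 0, "gripper": 0}
    - {"dx": 0, "dy": 0, "dz": 60, "spin": 0, "gripper": 0}
    - {"dx": 0, "dy": 0, "dz": 55, "spin": 0, "gripper": 0}
    - {"dx": -25, "dy": 30, "dz": 0, "spin": 0, "gripper": 0}
    - {"dx": -30, "dy": 36, "dz": 0, "spin": 0, "gripper": 0}
    - {"dx": -30, "dy": 36, "dz": 0, "spin": 0, "gripper": 0}
    - {"dx": -30, "dy": 36, "dz": 0, "spin": 0, "gripper": 0}
    - {"dx": -30, "dy": 36, "dz": 0, "spin": 0, "gripper": 0}
    - {"dx": -33, "dy": 37, "dz": 0, "spin": 0, "gripper": 0}
    - {"dx": -33, "dy": 37, "dz": 0, "spin": 0, "gripper": 0}
    - {"dx": 0, "dy": 0, "dz": 0, "spin": 0, "gripper": 0}
    - {"dx": 0, "dy": 0, "dz": 0, "spin": 0, "gripper": 0}

```text
t: 16.32
tool_pos: [0.4159, 0.091, 0.2356]
orientation: [2.127, 2.309, 0.003]
force: [0.1, -0.0, -0.1]
width: 0.0855
gripper_force: 0.0
```

```bash
python3 -c "
from h import *
look('wrist','w2.png',['tin_1'])
look('scene','s2.png',['tin_1'])"
```

```text
tool [0.4161 0.0906 0.2354] yaw 4.7 w 0.0852 t 16.4
tin_1 0.93 [319. 207.] z 0.062 circ 0.4153 0.0918 d 0.047 box [0.4156 0.0923] [0.045 0.046]
tin_1 0.85 [312. 403.] z 0.089 circ 0.4256 -0.0976 d 0.039 box [ 0.4256 -0.0938] [0.039 0.008]
tool [0.4161 0.0904 0.2349] yaw 4.6 w 0.0858 t 16.5
tin_1 0.97 [398. 245.] z 0.063 circ 0.4195 0.0885 d 0.046 box [0.4189 0.0879] [0.044 0.04 ]
tin_1 0.95 [282. 324.] z 0.066 circ 0.631 -0.1593 d 0.038 box [ 0.6307 -0.1593] [0.036 0.035]
tin_1 0.94 [157. 198.] z 0.078 circ 0.2661 -0.458 d 0.055 box [ 0.2659 -0.4575] [0.052 0.052]
tin_1 0.7 [302. 246.] z 0.093 circ 0.43 -0.1233 d 0.061 box [ 0.4297 -0.124 ] [0.06  0.058]
tin_1 0.66 [227. 253.] z 0.078 circ 0.4441 -0.2839 d 0.052 box [ 0.4441 -0.2844] [0.051 0.05 ]
tin_1 0.6 [212. 186.] z 0.078 circ 0.2235 -0.339 d 0.053 box [ 0.224  -0.3399] [0.05  0.049]
```

Request:
step_arm:
  increments:
    - {"dx": 0, "dy": 1, "dz": -30, "spin": 0, "gripper": 0}
    - {"dx": 0, "dy": 0, "dz": -40, "spin": 0, "gripper": 0}
    - {"dx": 0, "dy": 0, "dz": -40, "spin": 0, "gripper": 0}
    - {"dx": 0, "dy": 0, "dz": -40, "spin": 0, "gripper": 0}
    - {"dx": 0, "dy": 0, "dz": -30, "spin": 0, "gripper": 0}
    - {"dx": 0, "dy": 0, "dz": -15, "spin": 0, "gripper": 0}
    - {"dx": 0, "dy": 0, "dz": 0, "spin": 0, "gripper": 0}
    - {"dx": 0, "dy": 0, "dz": 0, "spin": 0, "gripper": 255}
    - {"dx": 0, "dy": 0, "dz": 0, "spin": 0, "gripper": 255}
    - {"dx": 0, "dy": 0, "dz": 0, "spin": 0, "gripper": 255}
    - {"dx": 0, "dy": 0, "dz": 0, "spin": 0, "gripper": 255}
    - {"dx": 0, "dy": 0, "dz": 0, "spin": 0, "gripper": 255}
    - {"dx": 0, "dy": 0, "dz": 0, "spin": 0, "gripper": 255}
    - {"dx": 0, "dy": 0, "dz": 20, "spin": 0, "gripper": 255}
    - {"dx": 0, "dy": 0, "dz": 50, "spin": 0, "gripper": 255}
    - {"dx": 0, "dy": 0, "dz": 50, "spin": 0, "gripper": 255}
    - {"dx": 0, "dy": 0, "dz": 0, "spin": 0, "gripper": 255}

```text
t: 18.65
tool_pos: [0.4187, 0.0924, 0.1639]
orientation: [2.124, 2.305, 0.012]
force: [0.8, 0.2, -1.7]
width: 0.0473
gripper_force: 41.6
```

Request:
step_arm:
  increments:
    - {"dx": 28, "dy": -23, "dz": 0, "spin": 0, "gripper": 255}
    - {"dx": 34, "dy": -27, "dz": 0, "spin": 0, "gripper": 255}
    - {"dx": 35, "dy": -28, "dz": 0, "spin": 0, "gripper": 255}
    - {"dx": 35, "dy": -28, "dz": 0, "spin": 0, "gripper": 255}
    - {"dx": 35, "dy": -28, "dz": 0, "spin": 0, "gripper": 255}
    - {"dx": 34, "dy": -27, "dz": 0, "spin": 0, "gripper": 255}
    - {"dx": 0, "dy": 0, "dz": -25, "spin": 0, "gripper": 255}
    - {"dx": 0, "dy": 0, "dz": -40, "spin": 0, "gripper": 255}
    - {"dx": 0, "dy": 0, "dz": -20, "spin": 0, "gripper": 255}
    - {"dx": 0, "dy": 0, "dz": -12, "spin": 0, "gripper": 255}
    - {"dx": 0, "dy": 0, "dz": -3, "spin": 0, "gripper": 255}
    - {"dx": 0, "dy": 0, "dz": 0, "spin": 0, "gripper": 255}

```text
t: 20.15
tool_pos: [0.6169, -0.069, 0.0602]
orientation: [2.128, 2.309, 0.001]
force: [0.4, -0.6, -1.0]
width: 0.047
gripper_force: 41.5
```

Request:
step_arm:
  increments:
    - {"dx": 0, "dy": 0, "dz": -1.5, "spin": 0, "gripper": 255}
    - {"dx": 0, "dy": 0, "dz": 0, "spin": 0, "gripper": 255}
    - {"dx": 0, "dy": 0, "dz": 0, "spin": 0, "gripper": 50}
    - {"dx": 0, "dy": 0, "dz": 0, "spin": 0, "gripper": 50}
    - {"dx": 0, "dy": 0, "dz": 0, "spin": 0, "gripper": 50}
    - {"dx": 0, "dy": 0, "dz": 20, "spin": 0, "gripper": 50}
    - {"dx": 0, "dy": 0, "dz": 50, "spin": 0, "gripper": 0}
    - {"dx": 0, "dy": 0, "dz": 60, "spin": 0, "gripper": 0}
    - {"dx": 0, "dy": 0, "dz": 50, "spin": 0, "gripper": 0}
    - {"dx": -23, "dy": -29, "dz": 0, "spin": 0, "gripper": 0}
    - {"dx": -31, "dy": -37, "dz": 0, "spin": 0, "gripper": 0}
    - {"dx": -31, "dy": -37, "dz": 0, "spin": 0, "gripper": 0}
    - {"dx": -31, "dy": -37, "dz": 0, "spin": 0, "gripper": 0}
    - {"dx": -31, "dy": -37, "dz": 0, "spin": 0, "gripper": 0}
    - {"dx": -31, "dy": -37, "dz": 0, "spin": 0, "gripper": 0}
    - {"dx": 0, "dy": 0, "dz": 0, "spin": 0, "gripper": 0}
    - {"dx": 0, "dy": 0, "dz": 0, "spin": 0, "gripper": 0}

```text
t: 22.28
tool_pos: [0.4385, -0.2829, 0.2389]
orientation: [2.129, 2.308, 0.001]
force: [0.0, -0.5, -0.5]
width: 0.0854
gripper_force: 0.0
```

```bash
python3 -c "
from h import *
look('wrist','w3.png',['tin_1'])
look('scene','s3.png',['tin_1'])"
```

```text
tool [ 0.4387 -0.2825  0.2386] yaw 4.7 w 0.0852 t 22.3
tin_1 0.93 [321. 213.] z 0.077 circ 0.4382 -0.2836 d 0.055 box [ 0.4384 -0.2835] [0.054 0.054]
tin_1 0.74 [ 56. 252.] z 0.077 circ 0.2197 -0.3394 d 0.056 box [ 0.2202 -0.3389] [0.054 0.054]
tin_1 0.7 [592.  66.] z 0.065 circ 0.6266 -0.159 d 0.04 box [ 0.6266 -0.1591] [0.04  0.038]
tin_1 0.62 [322.  15.] z 0.092 circ 0.427 -0.1433 d 0.048 box [ 0.427  -0.1479] [0.048 0.013]
tin_1 0.59 [109. 358.] z 0.076 circ 0.2537 -0.4438 d 0.046 box [ 0.2537 -0.4426] [0.04  0.027]
tool [ 0.4389 -0.2821  0.2382] yaw 4.8 w 0.0854 t 22.4
tin_1 0.76 [302. 246.] z 0.093 circ 0.4299 -0.123 d 0.061 box [ 0.4294 -0.1238] [0.059 0.059]
tin_1 0.73 [226. 256.] z 0.078 circ 0.4439 -0.2848 d 0.053 box [ 0.444  -0.2848] [0.052 0.051]
tin_1 0.67 [330. 314.] z 0.082 circ 0.6209 -0.0714 d 0.045 box [ 0.6201 -0.072 ] [0.044 0.042]
tin_1 0.61 [284. 324.] z 0.066 circ 0.6318 -0.1601 d 0.038 box [ 0.6315 -0.1593] [0.037 0.035]
tin_1 0.56 [219. 189.] z 0.069 circ 0.2313 -0.3161 d 0.009 box [ 0.2313 -0.3161] [0.008 0.003]
```

Request:
step_arm:
  increments:
    - {"dx": 0, "dy": -1, "dz": -30, "spin": 0, "gripper": 0}
    - {"dx": 0, "dy": 0, "dz": -40, "spin": 0, "gripper": 0}
    - {"dx": 0, "dy": 0, "dz": -40, "spin": 0, "gripper": 0}
    - {"dx": 0, "dy": 0, "dz": -40, "spin": 0, "gripper": 0}
    - {"dx": 0, "dy": 0, "dz": -25, "spin": 0, "gripper": 0}
    - {"dx": 0, "dy": 0, "dz": -13, "spin": 0, "gripper": 0}
    - {"dx": 0, "dy": 0, "dz": 0, "spin": 0, "gripper": 0}
    - {"dx": 0, "dy": 0, "dz": 0, "spin": 0, "gripper": 255}
    - {"dx": 0, "dy": 0, "dz": 0, "spin": 0, "gripper": 255}
    - {"dx": 0, "dy": 0, "dz": 0, "spin": 0, "gripper": 255}
    - {"dx": 0, "dy": 0, "dz": 0, "spin": 0, "gripper": 255}
    - {"dx": 0, "dy": 0, "dz": 0, "spin": 0, "gripper": 255}
    - {"dx": 0, "dy": 0, "dz": 0, "spin": 0, "gripper": 255}
    - {"dx": 0, "dy": 0, "dz": 20, "spin": 0, "gripper": 255}
    - {"dx": 0, "dy": 0, "dz": 50, "spin": 0, "gripper": 255}
    - {"dx": 0, "dy": 0, "dz": 50, "spin": 0, "gripper": 255}
    - {"dx": 0, "dy": 0, "dz": 0, "spin": 0, "gripper": 255}
  squeeze: 60

```text
t: 24.6
tool_pos: [0.4408, -0.2862, 0.1747]
orientation: [2.122, 2.302, 0.001]
force: [0.2, -0.5, -1.8]
width: 0.055
gripper_force: 64.0
```

Request:
step_arm:
  increments:
    - {"dx": 13, "dy": 22, "dz": 0, "spin": 0, "gripper": 255}
    - {"dx": 20, "dy": 35, "dz": 0, "spin": 0, "gripper": 255}
    - {"dx": 20, "dy": 35, "dz": 0, "spin": 0, "gripper": 255}
    - {"dx": 20, "dy": 35, "dz": 0, "spin": 0, "gripper": 255}
    - {"dx": 20, "dy": 35, "dz": 0, "spin": 0, "gripper": 255}
    - {"dx": 20, "dy": 35, "dz": 0, "spin": 0, "gripper": 255}
    - {"dx": 20, "dy": 35, "dz": 0, "spin": 0, "gripper": 255}
    - {"dx": 20, "dy": 35, "dz": 0, "spin": 0, "gripper": 255}
    - {"dx": 20, "dy": 35, "dz": 0, "spin": 0, "gripper": 255}
    - {"dx": 0, "dy": 0, "dz": -25, "spin": 0, "gripper": 255}
    - {"dx": 0, "dy": 0, "dz": -40, "spin": 0, "gripper": 255}
    - {"dx": 0, "dy": 0, "dz": -20, "spin": 0, "gripper": 255}
    - {"dx": 0, "dy": 0, "dz": -12, "spin": 0, "gripper": 255}
    - {"dx": 0, "dy": 0, "dz": -3, "spin": 0, "gripper": 255}
    - {"dx": 0, "dy": 0, "dz": 0, "spin": 0, "gripper": 255}
    - {"dx": 0, "dy": 0, "dz": 0, "spin": 0, "gripper": 255}

```text
t: 26.6
tool_pos: [0.6119, 0.0179, 0.0708]
orientation: [2.128, 2.309, 0.002]
force: [-0.4, -0.1, -1.6]
width: 0.0551
gripper_force: 64.0
```

Request:
step_arm:
  increments:
    - {"dx": 0, "dy": 0, "dz": -1.5, "spin": 0, "gripper": 255}
    - {"dx": 0, "dy": 0, "dz": 0, "spin": 0, "gripper": 255}
    - {"dx": 0, "dy": 0, "dz": 0, "spin": 0, "gripper": 30}
    - {"dx": 0, "dy": 0, "dz": 0, "spin": 0, "gripper": 30}
    - {"dx": 0, "dy": 0, "dz": 0, "spin": 0, "gripper": 30}
    - {"dx": 0, "dy": 0, "dz": 20, "spin": 0, "gripper": 30}
    - {"dx": 0, "dy": 0, "dz": 50, "spin": 0, "gripper": 0}
    - {"dx": 0, "dy": 0, "dz": 60, "spin": 0, "gripper": 0}
    - {"dx": 0, "dy": 0, "dz": 40, "spin": 0, "gripper": 0}
    - {"dx": -21, "dy": -15, "dz": 0, "spin": 0, "gripper": 0}
    - {"dx": -33, "dy": -25, "dz": 0, "spin": 0, "gripper": 0}
    - {"dx": -33, "dy": -25, "dz": 0, "spin": 0, "gripper": 0}
    - {"dx": -33, "dy": -25, "dz": 0, "spin": 0, "gripper": 0}
    - {"dx": -33, "dy": -25, "dz": 0, "spin": 0, "gripper": 0}
    - {"dx": -33, "dy": -25, "dz": 0, "spin": 0, "gripper": 0}
    - {"dx": 0, "dy": 0, "dz": 0, "spin": 0, "gripper": 0}
    - {"dx": 0, "dy": 0, "dz": 0, "spin": 0, "gripper": 0}

```text
t: 28.72
tool_pos: [0.4258, -0.122, 0.2396]
orientation: [2.128, 2.308, 0.002]
force: [0.5, 0.4, 0.5]
width: 0.0859
gripper_force: 0.0
```

```bash
python3 -c "
from h import *
look('wrist','w4.png',['tin_1'])
look('scene','s4.png',['tin_1'])"
```

```text
tool [ 0.426  -0.1217  0.2393] yaw 4.7 w 0.0854 t 28.8
tin_1 0.91 [549. 270.] z 0.065 circ 0.627 -0.158 d 0.04 box [ 0.627  -0.1581] [0.04  0.038]
tin_1 0.77 [318. 216.] z 0.092 circ 0.4253 -0.122 d 0.063 box [ 0.4251 -0.1219] [0.061 0.062]
tin_1 0.7 [574. 163.] z 0.08 circ 0.6161 -0.0701 d 0.048 box [ 0.6159 -0.0699] [0.047 0.046]
tin_1 0.63 [ 96. 375.] z 0.053 circ 0.2144 -0.3138 d 0.022 box [ 0.2144 -0.3136] [0.021 0.005]
tin_1 0.58 [595.  42.] z 0.095 circ 0.6021 0.0117 d 0.05 box [0.6    0.0116] [0.034 0.041]
tin_1 0.17 [529.  92.] z 0.019 circ 0.6117 0.0158 d 0.102 box [0.612  0.0129] [0.082 0.069]
tool [ 0.4259 -0.1215  0.2388] yaw 4.7 w 0.0856 t 28.9
tin_1 0.95 [303. 246.] z 0.093 circ 0.4286 -0.1232 d 0.062 box [ 0.4284 -0.1239] [0.061 0.059]
tin_1 0.9 [332. 316.] z 0.081 circ 0.6192 -0.0719 d 0.048 box [ 0.6191 -0.0711] [0.048 0.044]
tin_1 0.84 [283. 327.] z 0.066 circ 0.6326 -0.1601 d 0.037 box [ 0.6323 -0.1603] [0.035 0.034]
tin_1 0.77 [377. 312.] z 0.096 circ 0.6162 0.0168 d 0.053 box [0.6156 0.0162] [0.05 0.05]
tin_1 0.7 [157. 196.] z 0.078 circ 0.2657 -0.4571 d 0.054 box [ 0.2658 -0.4567] [0.053 0.051]
tin_1 0.68 [209. 189.] z 0.078 circ 0.2245 -0.3392 d 0.053 box [ 0.2248 -0.3397] [0.052 0.05 ]
```

Request:
step_arm:
  increments:
    - {"dx": 0, "dy": 0, "dz": -30, "spin": 0, "gripper": 0}
    - {"dx": 0, "dy": 0, "dz": -40, "spin": 0, "gripper": 0}
    - {"dx": 0, "dy": 0, "dz": -40, "spin": 0, "gripper": 0}
    - {"dx": 0, "dy": 0, "dz": -40, "spin": 0, "gripper": 0}
    - {"dx": 0, "dy": 0, "dz": -18, "spin": 0, "gripper": 0}
    - {"dx": 0, "dy": 0, "dz": -8, "spin": 0, "gripper": 0}
    - {"dx": 0, "dy": 0, "dz": 0, "spin": 0, "gripper": 0}
    - {"dx": 0, "dy": 0, "dz": 0, "spin": 0, "gripper": 255}
    - {"dx": 0, "dy": 0, "dz": 0, "spin": 0, "gripper": 255}
    - {"dx": 0, "dy": 0, "dz": 0, "spin": 0, "gripper": 255}
    - {"dx": 0, "dy": 0, "dz": 0, "spin": 0, "gripper": 255}
    - {"dx": 0, "dy": 0, "dz": 0, "spin": 0, "gripper": 255}
    - {"dx": 0, "dy": 0, "dz": 0, "spin": 0, "gripper": 255}
    - {"dx": 0, "dy": 0, "dz": 20, "spin": 0, "gripper": 255}
    - {"dx": 0, "dy": 0, "dz": 50, "spin": 0, "gripper": 255}
    - {"dx": 0, "dy": 0, "dz": 50, "spin": 0, "gripper": 255}
    - {"dx": 0, "dy": 0, "dz": 0, "spin": 0, "gripper": 255}
  squeeze: 70

```text
t: 31.05
tool_pos: [0.4281, -0.1232, 0.1865]
orientation: [2.122, 2.303, 0.005]
force: [0.5, -0.7, -4.7]
width: 0.0627
gripper_force: 78.1
```

Request:
step_arm:
  increments:
    - {"dx": 15, "dy": 18, "dz": 0, "spin": 0, "gripper": 255}
    - {"dx": 24, "dy": 30, "dz": 0, "spin": 0, "gripper": 255}
    - {"dx": 24, "dy": 30, "dz": 0, "spin": 0, "gripper": 255}
    - {"dx": 24, "dy": 30, "dz": 0, "spin": 0, "gripper": 255}
    - {"dx": 24, "dy": 30, "dz": 0, "spin": 0, "gripper": 255}
    - {"dx": 24, "dy": 30, "dz": 0, "spin": 0, "gripper": 255}
    - {"dx": 24, "dy": 30, "dz": 0, "spin": 0, "gripper": 255}
    - {"dx": 20, "dy": 30, "dz": 0, "spin": 0, "gripper": 255}
    - {"dx": 0, "dy": 0, "dz": 0, "spin": 0, "gripper": 255}
    - {"dx": 0, "dy": 0, "dz": -25, "spin": 0, "gripper": 255}
    - {"dx": 0, "dy": 0, "dz": -40, "spin": 0, "gripper": 255}
    - {"dx": 0, "dy": 0, "dz": -20, "spin": 0, "gripper": 255}
    - {"dx": 0, "dy": 0, "dz": -12, "spin": 0, "gripper": 255}
    - {"dx": 0, "dy": 0, "dz": -3, "spin": 0, "gripper": 255}
    - {"dx": 0, "dy": 0, "dz": 0, "spin": 0, "gripper": 255}
    - {"dx": 0, "dy": 0, "dz": 0, "spin": 0, "gripper": 255}

```text
t: 33.05
tool_pos: [0.6051, 0.1061, 0.0836]
orientation: [2.128, 2.309, 0.003]
force: [-0.2, 0.5, -2.5]
width: 0.0627
gripper_force: 78.3
```

Release, rise and move back to view the row from the wrist.

Request:
step_arm:
  increments:
    - {"dx": 0, "dy": 0, "dz": -1.5, "spin": 0, "gripper": 255}
    - {"dx": 0, "dy": 0, "dz": 0, "spin": 0, "gripper": 255}
    - {"dx": 0, "dy": 0, "dz": 0, "spin": 0, "gripper": 0}
    - {"dx": 0, "dy": 0, "dz": 0, "spin": 0, "gripper": 0}
    - {"dx": 0, "dy": 0, "dz": 0, "spin": 0, "gripper": 0}
    - {"dx": 0, "dy": 0, "dz": 20, "spin": 0, "gripper": 0}
    - {"dx": 0, "dy": 0, "dz": 50, "spin": 0, "gripper": 0}
    - {"dx": 0, "dy": 0, "dz": 60, "spin": 0, "gripper": 0}
    - {"dx": 0, "dy": 0, "dz": 50, "spin": 0, "gripper": 0}
    - {"dx": -20, "dy": -40, "dz": 40, "spin": 0, "gripper": 0}
    - {"dx": -20, "dy": -40, "dz": 40, "spin": 0, "gripper": 0}
    - {"dx": 0, "dy": -40, "dz": 0, "spin": 0, "gripper": 0}
    - {"dx": 0, "dy": -40, "dz": 0, "spin": 0, "gripper": 0}
    - {"dx": 0, "dy": 0, "dz": 0, "spin": 0, "gripper": 0}
    - {"dx": 0, "dy": 0, "dz": 0, "spin": 0, "gripper": 0}
    - {"dx": 0, "dy": 0, "dz": 0, "spin": 0, "gripper": 0}

```text
t: 35.05
tool_pos: [0.5641, -0.0528, 0.3412]
orientation: [2.128, 2.312, 0.001]
force: [0.2, 1.2, -0.4]
width: 0.0854
gripper_force: 0.0
```

```bash
python3 -c "
from h import *
look('wrist','w5.png',['tin_1','square_a','tub'])
look('scene','s5.png',['tin_1','tub','tray'])"
```

```text
tool [ 0.5641 -0.0528  0.341 ] yaw 4.8 w 0.0856 t 35.1
tin_1 0.95 [368. 280.] z 0.065 circ 0.6265 -0.1575 d 0.038 box [ 0.6265 -0.1576] [0.036 0.038]
tin_1 0.91 [381. 120.] z 0.095 circ 0.6111 0.0187 d 0.055 box [0.6111 0.0188] [0.055 0.053]
tin_1 0.72 [368. 205.] z 0.08 circ 0.6164 -0.0695 d 0.047 box [ 0.616  -0.0698] [0.046 0.047]
tin_1 0.68 [ 36. 374.] z 0.076 circ 0.2194 -0.3335 d 0.047 box [ 0.2201 -0.3312] [0.034 0.04 ]
square_a 0.69 [336. 104.] z 0.02 circ 0.6123 0.0194 d 0.107 box [0.6119 0.0184] [0.083 0.081]
square_a 0.68 [362. 166.] z 0.02 circ 0.6186 -0.0687 d 0.105 box [ 0.6186 -0.0687] [0.08  0.081]
square_a 0.63 [341.  61.] z 0.02 circ 0.6046 0.1003 d 0.095 box [0.6049 0.0972] [0.079 0.062]
square_a 0.6 [354. 243.] z 0.02 circ 0.6253 -0.1558 d 0.102 box [ 0.6245 -0.1555] [0.079 0.08 ]
tub 0.85 [362. 362.] z 0.065 circ 0.6329 -0.2725 d 0.051 box [ 0.6332 -0.2728] [0.048 0.049]
tool [ 0.5641 -0.0532  0.3407] yaw 4.7 w 0.0852 t 35.3
tin_1 0.96 [328. 315.] z 0.081 circ 0.6215 -0.0712 d 0.047 box [ 0.6199 -0.0711] [0.043 0.047]
tin_1 0.92 [209. 187.] z 0.078 circ 0.2233 -0.3415 d 0.056 box [ 0.2233 -0.3401] [0.056 0.05 ]
tin_1 0.86 [377. 312.] z 0.096 circ 0.6154 0.0175 d 0.053 box [0.6152 0.0169] [0.053 0.049]
tin_1 0.86 [423. 308.] z 0.111 circ 0.6085 0.1051 d 0.065 box [0.6075 0.1033] [0.062 0.059]
tin_1 0.76 [160. 198.] z 0.078 circ 0.2656 -0.4578 d 0.055 box [ 0.2662 -0.4574] [0.053 0.054]
tin_1 0.6 [282. 327.] z 0.066 circ 0.6322 -0.1591 d 0.036 box [ 0.6313 -0.1592] [0.034 0.035]
tub 0.7 [221. 332.] z 0.066 circ 0.6373 -0.2737 d 0.049 box [ 0.637  -0.2738] [0.048 0.047]
tray 0.7 [224. 357.] z 0.02 circ 0.6365 -0.2728 d 0.164 box [ 0.6377 -0.2738] [0.124 0.125]
```

View pics/w5.png

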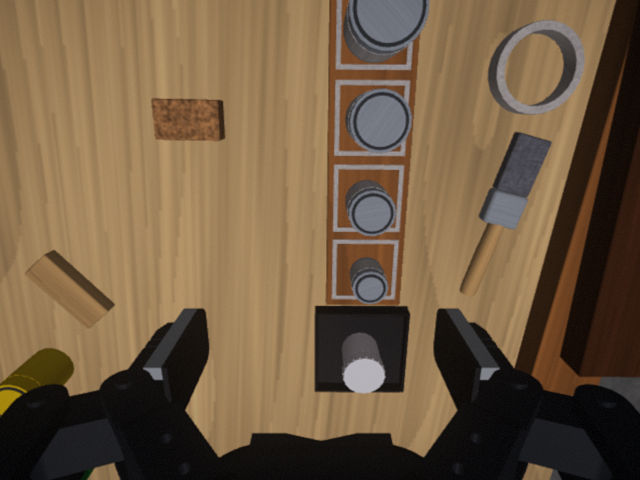

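View pics/s5.png

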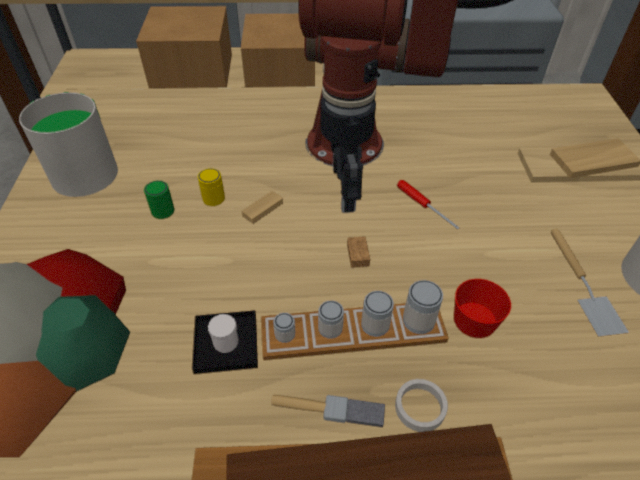

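Both pictures show the four tins upright, smallest (285,325) to largest (423,308) from the tray. The tub stands in the tray at (223,333). Every tin measured is within about 3 mm of its square's centre.

```bash
python3 -c "
from bench import robot
print(robot.finish_job())"
```

```text
the job is handed in; nothing more can be done
None
```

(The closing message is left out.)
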